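# Set a microscope camera's focus and lock it with the lock ring

### The arm

A 6-joint arm with a two-finger parallel gripper is mounted at the origin on the work surface. World frame = base frame: x ahead of the robot, y to its left, z up, the work surface at z = 0. Lengths are in m, angles in rad, forces in N, time in s.
With the tool pointing down it reaches from about 0.35 to 0.775 m from the base axis. Payload 7.3 kg.
Tool frame: the origin (TCP) lies on the centre line of the jaws, within the pads' length; the fingertips stand 14 mm ahead of it and the grasp point (between the pads) lies 5 mm behind it; z points along the fingers, y is the line along which they close (so a half turn about z gives the same grasp; the last joint's range is limited). The gripper opens to 92 mm and grips with 3 to 60 N. Pads are 19 mm wide; open, the fingers measure 130 mm over their backs; the gripper's body (75 mm by 190 mm) begins 47 mm behind the grasp point.
Start: joints at [1.202, 0.342, 1.524, -0, 1.275, -0.146], TCP at [0.116, 0.512, 0.216] pointing down, gripper open.
Joint ranges: [-2.53, 2.53], [-0.77, 2.02], [0.04, 2.7], [-1, 4.14], [0.28, 2.66], [-3.11, 3.11]. Speed limits (rad/s): [2.57, 2.57, 3.14, 3.14, 3.14, 3.14].

### API

Orientations are given as [roll, pitch, yaw] about the fixed x, y, z axes, in that order (R = Rz(yaw) Ry(pitch) Rx(roll)).
In Python, from cell import * gives the robot as it stands.
- The arm moves only by the tool play_rows, never from a script. Its argument "moves" is a list of rows, each a list of 3 entries, a list of its own where there are three numbers: the shift along the tool's x, y, z scaled (see below), then the turn about the tool's z scaled (see below), then the opening, from -1 (shut) to 1 (fully open), so that 0 is half open. In form: [[[tx, ty, tz], roll, gripper], ...]. A call has exactly 8 rows; each row shifts and turns the commanded pose from where the row before left it, along the tool's axes as they then stand; what a row does not reach is not made up. The controller multiplies each number of a shift by 0.02 m and each number of a turn by 0.12 rad. A row lasts 1/12 s, in which the tool goes at most 41.7 mm and 7.16 degrees, less where a joint would pass 70% of its speed; a pose out of reach is approached as far as the arm can. A call with a number of a shift or a turn outside -1 to 1 is refused whole. A call with a gripper value outside its range is refused whole. The fingers move at their own pace and stop on an object; the grip force is fixed at half the most. Time passes only in rows, so rows that do not move let the fingers close, or fill a call up. It gives the time, the measured TCP pose, the force, the opening and the grip force at its end, in the units of the state.
- state(): the state, without advancing time (a new reading comes with each control period).
- camera(name): name is "side" or "top"; returns a dict with "frame" (384x512x3 uint8, blue, green, red), "K" (3x3 intrinsics, pixels), "T" (4x4, takes a point from camera to world coordinates). Camera axes: x right, y down, z forward; pixel columns grow to the right and rows downward; lengths in m; the calibration is good to about 2 mm. A picture is of the moment at which its call begins. There is no depth.
- sign_off(): hands the job in; it is judged then, once.
The state is a dict: "clock": time; "q": joint angles; "qd": joint speeds; "joint_efforts": joint torques, N m; "tcp_pos": TCP position; "ee_rot": TCP orientation; "wrist_force": force on the tool from outside, world axes, zero at the start; "moment": the same for the moment, N m; "width": finger opening in m; "gripper_force": force on a finger pad.
Only numpy, scipy, OpenCV 4.12 (cv2) and the standard library are available. Lean on these libraries where they do the work, as an engineer would, in place of code of your own. Each camera call takes 0.05 s, during which the arm holds its last target. There are 200 camera calls.

### The job

The microscope camera stands lens-up in its bench cradle, its focus unlocked. Turn the ribbed black focusing barrel until its white line stands in line with the red index line on the camera, then screw the knurled steel lock ring below it clockwise until it is hand-tight, firm but not forced, with the white line still on the index. Never touch the front glass, leave the small things on the bench where they are, and let go of the lens when done.

Things in the scene. Friction and masses are not known exactly. Their poses are not given: they have to be found in the camera images.
- camera: White camera cube (72 x 72 mm) in a cradle on a 150 x 112 x 12 mm plate, fixed to the bench. Origin: centre of the plate's underside on the bench, on the upright lens axis; +x towards the red index line. Heights: cube to 68 mm, black scale plate (72 mm diameter) to 71, steel neck to 75, lock ring 75 to 89, focusing barrel to 123 mm (up to 1.5 mm lower, as the lens is shimmed).
- index_mark (a point): The red index line, 4 mm wide, on the black scale plate just outside the lock ring and carried down the cube's face: this point is 33 mm from the lens axis, 71 mm above the bench. White ticks stand 15 degrees apart either side of it.
- focus_barrel (a joint): Angle of the focusing barrel, rad: 0 when its white line is in line with the red index line, positive when it stands counterclockwise of it seen from above; starts 0.5 to 1.35, so turn it clockwise. Steady drag of about 0.12 Nm; stays where it is left. Once the ring is tight the barrel is clamped; tightening may shift it by up to about 0.03 rad.
- barrel_grip (a point): Point on the lens axis at a good height to grip the barrel, 110 mm above the bench. The barrel there is a black ribbed cylinder of 42 mm diameter that stands free from 89 mm (top of the lock ring) to 123 mm.
- barrel_mark (a point): Outer end of the barrel's white line (4 mm wide, on the rim and down the side), on the top rim, 21 mm from the lens axis, 123 mm above the bench.
- front_glass: The dark front lens, 33 mm across, set about 2 mm below the barrel's 4 mm wide rim. Origin on the lens axis, 80 mm above the bench. It must not be touched.
- lens_cell: The lens as a whole (barrel, its hidden flange and the glass). Origin on the lens axis, 80 mm above the bench. The lock ring clamps its hidden flange.
- lock_ring: Knurled steel lock ring under the barrel, 60 mm diameter, 14 mm high, the same all round. Origin on the lens axis at its underside, 75 mm above the bench; it sinks 1.6 mm per rad of tightening. It must end clamping the lens with 20 to 55 N, best about 35 N; it does not spring back.
- ring_grip (a point): Point on the lens axis at half the lock ring's height, 82 mm above the bench; fingertips may go down to 73 mm. Torque felt on the ring at rest after a small (0.02 rad) step forward: 0 to 0.05 Nm running free, about 0.12 at 15 N of clamping, 0.2 at 30 N, 0.25 to 0.3 from 40 N; more while it turns. After a larger step it relaxes and may even change sign, as friction holds the ring.
- ring_turn (a joint): Angle of the lock ring, rad, growing clockwise seen from above (tightening). It starts loose at 0.2 to 0.4 and runs freely until it bites, somewhere from 0.45 to 1.2: where differs each time and can only be felt. From the bite the clamping climbs smoothly: 12 N after 0.35 rad, 20 N after 0.45 (just hand-tight), 35 N after 0.65 (right), 55 N after 0.85 rad (overtightened, marks the lens).
- slide_box: Bystander: red slide box, 82 x 56 x 24 mm, origin at the centre of its underside.
- objective: Bystander: steel microscope objective standing upright, 25 mm diameter, 44 mm high, origin at the centre of its underside.
- oil_bottle: Bystander: small closed amber bottle, 28 mm diameter, 60 mm high, origin at the centre of its underside.
- lens_cap: Bystander: black lens cap lying flat, 45 mm diameter, 8 mm high, origin at the centre of its underside.

How it is judged:
By the outcome, as a careful person would: the job done as asked, in the order asked, and still so for the second after the job is handed in, with the robot touching nothing.
It also fails if it takes over 64 s, if anything falls off the work surface, if the arm or the gripper's body presses on something with over 40 N, if the wrist force passes 120 N, or if a joint passes its speed limit or range.

## Working session

There is one attempt and no reset: what is moved stays moved. The work goes in short steps, Python scripts to look and compute and a tool call to move; the robot and the scene stay as the last step left them, time stands still between calls to the robot, and variables do not carry over. Pictures are saved under pics/ and viewed, at most 10 in all, crops included, and the job is handed in when it is done.

Besides the shell and the picture viewer there is one more tool, called after ">>>" in YAML: its name, and indented under it one key for each argument. play_rows: Moves the arm, as the interface text tells. Shifts and turns lie within -1 to 1; 1 stands for 0.02 m of shift or 0.12 rad of turn. Its arguments: {"type":"object","properties":{"moves":{"type":"array"}},"required":["moves"]}

```bash
mkdir -p pics; ls; python3 - <<'E'
from cell import *
import cv2,numpy as np
for n in("side","top"):
    c=camera(n);cv2.imwrite(f"pics/{n}0.png",c["frame"]);np.savez(f"{n}0.npz",**c)
    print(n,c["K"].round(1).tolist(),c["T"].round(4).tolist())
print(state())
E
```

```text
pics
side [[392.6, 0.0, 257.6], [0.0, 392.6, 193.0], [0.0, 0.0, 1.0]] [[0.9374, -0.199, 0.2856, 0.3769], [-0.3481, -0.5309, 0.7726, -0.4739], [-0.0021, -0.8237, -0.567, 0.5153], [0.0, 0.0, 0.0, 1.0]]
top [[443.3, 0.0, 254.7], [0.0, 443.3, 188.5], [0.0, 0.0, 1.0]] [[0.0185, -0.9914, 0.1292, 0.4401], [-0.9996, -0.0212, -0.0195, 0.0919], [0.0221, -0.1288, -0.9914, 0.9896], [0.0, 0.0, 0.0, 1.0]]
{'clock': 0.1, 'q': array([ 1.20201299e+00,  3.42639560e-01,  1.52487827e+00,  1.84297996e-05,
        1.27541622e+00, -1.46044616e-01]), 'qd': array([-1.27426330e-03, -1.17962730e-03, -3.39359714e-04,  1.33083509e-03,
        9.74352607e-04,  9.06390984e-05]), 'joint_efforts': array([ 2.76126826e-03, -4.32007313e+01, -2.44695872e+01,  7.19485036e-02,
        5.26927260e-02, -3.31880392e-05]), 'tcp_pos': array([0.11583713, 0.51169098, 0.21583656]), 'ee_rot': array([-3.14026810e+00, -2.12645188e-04,  2.91884841e+00]), 'wrist_force': array([0.67599381, 0.11750023, 0.55283964]), 'moment': array([ 0.02569559, -0.0245166 ,  0.03174156]), 'gripper_force': 0.0, 'width': 0.09173129681410966}
```

View pics/top0.png

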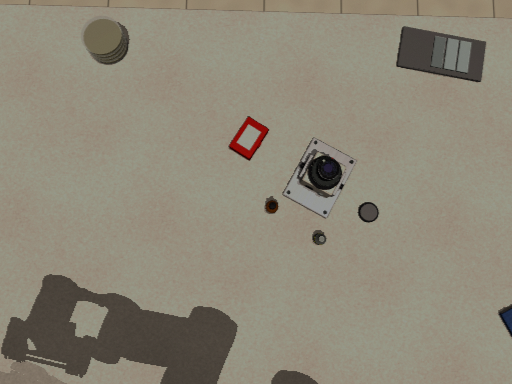

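View pics/side0.png

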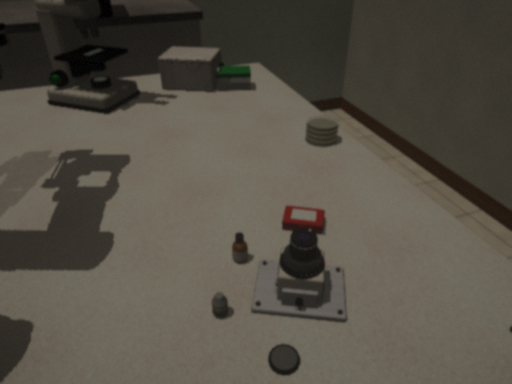

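The top view shows the lens at about (325,172) and bottle (271,205), objective (319,237), cap (368,212), slide box (249,138). The side view shows the lens top at about (303,238). Next I'll zoom in.

```bash
python3 - <<'E'
import cv2,numpy as np
a=np.load("top0.npz")["frame"][130:225,275:365];b=np.load("side0.npz")["frame"][222:322,250:350]
f=lambda x:cv2.convertScaleAbs(cv2.resize(x,(400,int(x.shape[0]*400/x.shape[1])),interpolation=cv2.INTER_CUBIC),alpha=2.0,beta=10)
a,b=f(a),f(b);h=max(len(a),len(b))
p=lambda x:cv2.copyMakeBorder(x,0,h-len(x),0,0,0)
cv2.imwrite("pics/z0.png",np.hstack([p(a),p(b)]))
E
```

```text
(no output)
```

View pics/z0.png

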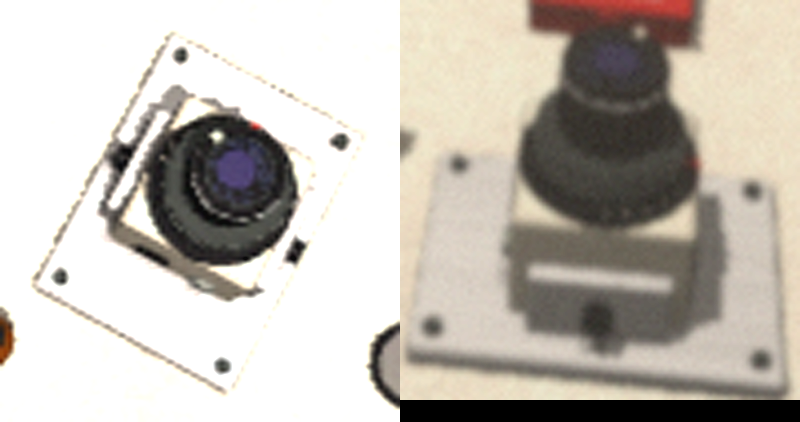

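The zoom shows, in top-view pixels, barrel top (328.5,168), white mark (324,160.5), red index (332.6,158.6), and screws at the plate corners. In the side view the white mark is at (310,230) and the red index at (324,262.5). Now I'll fit the pose to these.

```bash
cat > fit.py <<'E'
import numpy as np,cv2
from scipy.optimize import least_squares
from scipy.spatial.transform import Rotation as Rr
def proj(c,P):
    T=c["T"];p=(np.atleast_2d(P)-T[:3,3])@T[:3,:3];q=p@c["K"].T;return q[:,:2]/q[:,2:]
def blob(fr,g,kind,r=6):
    u,v=np.round(g).astype(int);w=fr[v-r:v+r+1,u-r:u+r+1].astype(float);B,G,R=w[...,0],w[...,1],w[...,2]
    s=R-np.maximum(B,G) if kind=="red" else w.min(2)
    if kind=="dark": s=255-w.max(2)
    s=s-np.percentile(s,50 if kind!="white" else 70);s[s<0.35*s.max()]=0
    n,l=cv2.connectedComponents((s>0).astype(np.uint8));k=l[np.unravel_index(s.argmax(),s.shape)];s[l!=k]=0
    y,x=np.mgrid[v-r:v+r+1,u-r:u+r+1];return np.array([(x*s).sum(),(y*s).sum()])/s.sum()
E
cat > m0.py <<'E'
from fit import *
t=dict(np.load("top0.npz"));s=dict(np.load("side0.npz"))
ts=[blob(t["frame"],(275+a/4.444,130+b/4.444),"dark",4) for a,b in((181,55),(340,141),(222,366),(60,276))]
ss=[blob(s["frame"],(250+(a-400)/4,222+b/4),"dark",4) for a,b in((753,190),(760,360),(432,326),(459,163))]
tr=blob(t["frame"],(332.6,158.6),"red",4);tw=blob(t["frame"],(323.8,160.6),"white",3)
sr=blob(s["frame"],(323.8,262.5),"red",4);sw=blob(s["frame"],(310,230),"white",3)
print(np.round(ts,1).tolist(),np.round(ss,1).tolist(),tr,tw,sr,sw)
def pts(p):
    x,y,z,yaw,a,b,th=p
    L=np.array([[a,b,.012],[a,-b,.012],[-a,-b,.012],[-a,b,.012],[.033,0,.071],[.019*np.cos(th),.019*np.sin(th),.1225]])
    return Rr.from_euler("z",yaw).apply(L)+[x,y,z]
def f(p,full=True):
    P=pts(p)
    e=lambda c,o:(proj(c,P)-np.array(o))
    return np.r_[e(t,ts+[tr,tw]).ravel(),e(s,ss+[sr,sw]).ravel()]
r=least_squares(f,[.5,-.05,0,-.49,.065,.046,.9],loss="soft_l1",f_scale=.7)
print(r.x.round(4));print(f(r.x).reshape(-1,2).round(2).tolist())
E
python3 m0.py
```

```text
[[315.2, 142.1], [351.0, 161.4], [324.5, 211.9], [288.1, 191.9]] [[337.7, 269.4], [339.8, 311.7], [257.7, 303.3], [264.4, 262.6]] [332.28461538 157.76153846] [323.22870916 160.20728441] [323.73195876 262.32989691] [309.58203125 229.734375  ]
[ 0.5993 -0.0725  0.0019 -0.4854  0.0647  0.0457  1.1195]
[[0.21, -0.85], [0.28, -0.72], [0.06, -0.99], [0.19, -0.87], [-0.39, 0.09], [0.39, -0.91], [-0.28, 0.36], [-0.27, 0.35], [-0.28, 0.29], [-0.3, 0.4], [-1.36, -0.17], [-0.33, -0.87]]
```

>>> play_rows:
  moves:
    - [[-0.94,-0.725,0],0,1]
    - [[-0.94,-0.725,0],0,1]
    - [[-0.94,-0.725,0],0,1]
    - [[-0.94,-0.725,0],0,1]
    - [[-0.94,-0.725,0],0,1]
    - [[-0.94,-0.725,0],0,1]
    - [[-0.94,-0.725,0],0,1]
    - [[-0.94,-0.725,0],0,1]

```text
clock: 0.77
tcp_pos: [0.2374, 0.3646, 0.2162]
ee_rot: [-3.141, -0.0, 2.919]
wrist_force: [0.3, -0.0, 0.7]
width: 0.0917
gripper_force: 0.0
```

>>> play_rows:
  moves:
    - [[-0.94,-0.725,0],0,1]
    - [[-0.94,-0.725,0],0,1]
    - [[-0.94,-0.725,0],0,1]
    - [[-0.94,-0.725,0],0,1]
    - [[-0.94,-0.725,0],0,1]
    - [[-0.94,-0.725,0],0,1]
    - [[-0.94,-0.725,0],0,1]
    - [[-0.94,-0.725,0],0,1]

```text
clock: 1.43
tcp_pos: [0.3585, 0.2182, 0.2162]
ee_rot: [-3.141, -0.0, 2.919]
wrist_force: [1.2, -0.3, -0.3]
width: 0.0921
gripper_force: 0.0
```

>>> play_rows:
  moves:
    - [[-0.94,-0.725,0],0,1]
    - [[-0.94,-0.725,0],0,1]
    - [[-0.94,-0.725,0],0,1]
    - [[-0.94,-0.725,0],0,1]
    - [[-0.94,-0.725,0],0,1]
    - [[-0.94,-0.725,0],0,1]
    - [[-0.94,-0.725,0],0,1]
    - [[-0.94,-0.725,0],0,1]

```text
clock: 2.1
tcp_pos: [0.4795, 0.0719, 0.2161]
ee_rot: [-3.142, -0.001, 2.919]
wrist_force: [-0.3, 0.2, -0.1]
width: 0.0914
gripper_force: 0.0
```

>>> play_rows:
  moves:
    - [[-0.94,-0.725,0],0,1]
    - [[-0.94,-0.725,0],0,1]
    - [[-0.94,-0.725,0],0,1]
    - [[-0.94,-0.725,0],0,1]
    - [[-0.94,-0.725,0],0,1]
    - [[-0.94,-0.725,0],0,1]
    - [[0,0,0],1,1]
    - [[0,0,0],1,1]

```text
clock: 2.77
tcp_pos: [0.5702, -0.0381, 0.2154]
ee_rot: [-3.141, -0.001, 2.672]
wrist_force: [-0.2, 0.3, 0.4]
width: 0.0916
gripper_force: 0.0
```

>>> play_rows:
  moves:
    - [[0,0,0],1,1]
    - [[0,0,0],1,1]
    - [[0,0,0],1,1]
    - [[0,0,0],1,1]
    - [[0,0,0],1,1]
    - [[0,0,0],0.25,1]
    - [[0,0,0],0,1]
    - [[0,0,0],0,1]

```text
clock: 3.43
tcp_pos: [0.5697, -0.0368, 0.216]
ee_rot: [-3.141, -0.001, 2.05]
wrist_force: [0.1, -1.0, 0.6]
width: 0.0918
gripper_force: 0.0
```

>>> play_rows:
  moves:
    - [[-0.755,0.163,0],0,1]
    - [[-0.755,0.163,0],0,1]
    - [[-0.755,0.163,0],0,1]
    - [[0,0,1],0,1]
    - [[0,0,1],0,1]
    - [[0,0,0.75],0,1]
    - [[0,0,0],0,1]
    - [[0,0,0],0,1]

```text
clock: 4.1
tcp_pos: [0.5991, -0.0724, 0.1609]
ee_rot: [-3.14, -0.001, 2.05]
wrist_force: [0.5, 0.3, 0.3]
width: 0.0921
gripper_force: 0.0
```

>>> play_rows:
  moves:
    - [[0,0,1],0,1]
    - [[0,0,1],0,1]
    - [[0,0,0.7],0,1]
    - [[0,0,0],0,0]
    - [[0,0,0],0,0]
    - [[0,0,0],0,0]
    - [[0,0,0],0,0]
    - [[0,0,0],0,0]

```text
clock: 4.77
tcp_pos: [0.6002, -0.0727, 0.1089]
ee_rot: [3.14, 0.002, 2.049]
wrist_force: [0.6, -0.1, -0.3]
width: 0.0634
gripper_force: 0.0
```

```bash
python3 - <<'E'
from cell import *
import cv2,numpy as np
s=state();print(s["tcp_pos"],s["ee_rot"],s["width"],s["wrist_force"],s["q"])
c=camera("side");b=camera("top")
f=lambda x:cv2.convertScaleAbs(cv2.resize(x,(400,400),interpolation=cv2.INTER_CUBIC),alpha=1.8,beta=10)
cv2.imwrite("pics/g1.png",np.hstack([f(b["frame"][120:220,275:375]),f(c["frame"][202:302,250:350])]))
E
```

```text
[ 0.60022531 -0.07272056  0.10886023] [3.13965955e+00 1.59773583e-03 2.04893803e+00] 0.06336348156147584 [ 0.57623791 -0.12017868 -0.32620009] [-2.47315748e-01  5.82159938e-01  1.44328700e+00  9.71261564e-05
  1.11363932e+00 -7.25501754e-01]
```

View pics/g1.png

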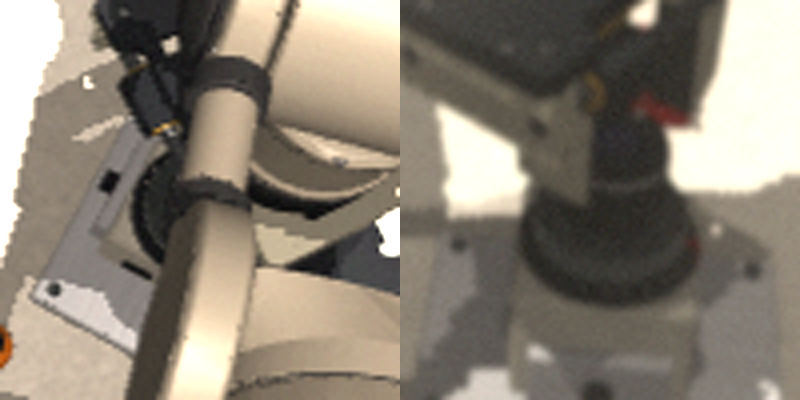

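The side view shows the fingers straddling the barrel, with the fingertip (about (560,200) in the crop) just above the lock ring. I'll close now.

>>> play_rows:
  moves:
    - [[0,0,0],0,-1]
    - [[0,0,0],0,-1]
    - [[0,0,0],0,-1]
    - [[0,0,0],0,-1]
    - [[0,0,0],0,-1]
    - [[0,0,0],0,-1]
    - [[0,0,0],0,-1]
    - [[0,0,0],0,-1]

```text
clock: 5.53
tcp_pos: [0.5996, -0.0726, 0.1076]
ee_rot: [3.141, 0.0, 2.049]
wrist_force: [-0.2, 0.4, 2.9]
width: 0.0393
gripper_force: 30.0
```

```bash
python3 -c "
from cell import *
s=state();print(s['tcp_pos'],s['ee_rot'],s['width'],s['wrist_force'],s['moment'],s['gripper_force'])"
```

```text
[ 0.59957298 -0.07255031  0.10756199] [3.14127124e+00 1.74165116e-04 2.04883902e+00] 0.03927434923189347 [-0.15969872  0.3893881   2.90092614] [-0.05882957  0.0641926   0.02933434] 30.000437647104263
```

>>> play_rows:
  moves:
    - [[0,0,0],0.3,-1]
    - [[0,0,0],0.6,-1]
    - [[0,0,0],0.6,-1]
    - [[0,0,0],0.6,-1]
    - [[0,0,0],0.6,-1]
    - [[0,0,0],0.6,-1]
    - [[0,0,0],0.6,-1]
    - [[0,0,0],0.6,-1]

```text
clock: 6.2
tcp_pos: [0.5993, -0.0726, 0.1075]
ee_rot: [-3.141, 0.0, 1.506]
wrist_force: [-1.0, 0.4, 2.5]
width: 0.0396
gripper_force: 30.0
```

>>> play_rows:
  moves:
    - [[0,0,0],0.6,-1]
    - [[0,0,0],0.6,-1]
    - [[0,0,0],0.6,-1]
    - [[0,0,0],0.6,-1]
    - [[0,0,0],0.6,-1]
    - [[0,0,0],0.6,-1]
    - [[0,0,0],0.3,-1]
    - [[0,0,0],0,-1]

```text
clock: 6.87
tcp_pos: [0.5992, -0.0725, 0.1075]
ee_rot: [-3.141, 0.0, 1.04]
wrist_force: [-1.9, -0.8, 3.5]
width: 0.0392
gripper_force: 30.0
```

```bash
python3 - <<'E'
from cell import *
import cv2,numpy as np
s=state();print(s["tcp_pos"],s["ee_rot"],s["width"],s["wrist_force"],s["moment"],s["q"][5])
c=camera("side");b=camera("top")
f=lambda x:cv2.convertScaleAbs(cv2.resize(x,(400,400),interpolation=cv2.INTER_CUBIC),alpha=1.8,beta=10)
cv2.imwrite("pics/g2.png",np.hstack([f(b["frame"][120:220,275:375]),f(c["frame"][202:302,250:350])]))
E
```

```text
[ 0.59915238 -0.07252368  0.10754884] [-3.14107831e+00  2.72984391e-04  1.03981430e+00] 0.03921849011646895 [-1.88626252 -0.84490714  3.49057119] [-0.10950414  0.39000586  0.05291548] 0.2837172075569025
```

>>> play_rows:
  moves:
    - [[0,0,0],0,1]
    - [[0,0,0],0,1]
    - [[0,0,0],0,1]
    - [[0,0,0],0,1]
    - [[0,0,-1],0,1]
    - [[0,0,-1],0,1]
    - [[0,0,-1],0,1]
    - [[0,0,-1],0,1]

```text
clock: 7.63
tcp_pos: [0.5994, -0.0725, 0.188]
ee_rot: [-3.141, -0.0, 1.041]
wrist_force: [0.3, -0.5, -0.4]
width: 0.0877
gripper_force: 0.0
```

>>> play_rows:
  moves:
    - [[1,-0.6,0],0,1]
    - [[1,-0.6,0],0,1]
    - [[1,-0.6,0],0,1]
    - [[1,-0.6,0],0,1]
    - [[1,-0.6,0],0,1]
    - [[1,-0.6,0],0,1]
    - [[1,-0.6,0],0,1]
    - [[1,-0.6,0],0,1]

```text
clock: 8.3
tcp_pos: [0.5974, 0.1152, 0.1872]
ee_rot: [-3.142, -0.0, 1.041]
wrist_force: [0.7, -0.3, 0.6]
width: 0.0915
gripper_force: 0.0
```

```bash
python3 - <<'E'
from cell import *
import cv2,numpy as np
s=state();print(s["tcp_pos"],s["ee_rot"],s["width"])
c=camera("side");b=camera("top");np.savez("top1.npz",**b);np.savez("side1.npz",**c)
f=lambda x:cv2.convertScaleAbs(cv2.resize(x,(400,400),interpolation=cv2.INTER_CUBIC),alpha=2.2,beta=10)
cv2.imwrite("pics/g3.png",np.hstack([f(b["frame"][140:200,295:355]),f(c["frame"][217:277,275:335])]))
E
```

```text
[0.59743392 0.11519757 0.187236  ] [-3.14152190e+00 -1.22305877e-04  1.04094632e+00] 0.09153846471323343
```

View pics/g3.png

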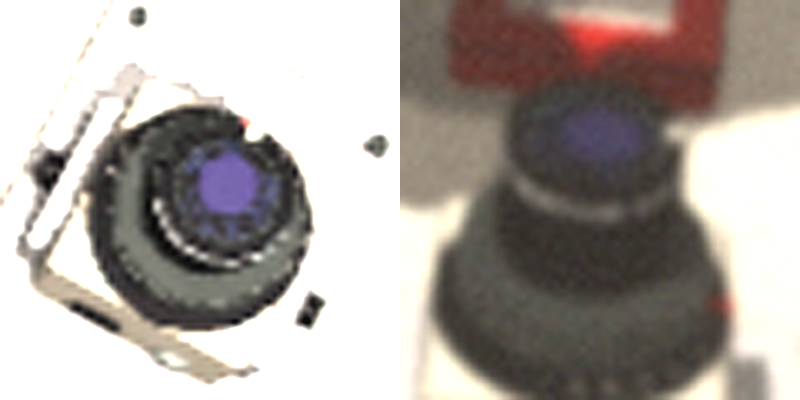

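The top crop shows the white mark at (256,131), i.e. pixel (333.4,159.7), nearly over the red index. In the side crop it is at (672,132), i.e. pixel (315.8,236.8). I'll refit for the remaining angle.

```bash
cat > m1.py <<'E'
from fit import *
import sys,io,contextlib
with contextlib.redirect_stdout(io.StringIO()):
    import m0
def measure(k,gt,gs):
    T=dict(np.load(f"top{k}.npz"));S=dict(np.load(f"side{k}.npz"))
    a=blob(T["frame"],gt,"white",3);b=blob(S["frame"],gs,"white",3);return a,b
if __name__=="__main__":
    k=sys.argv[1];g=list(map(float,sys.argv[2:6]))
    m=measure(k,g[:2],g[2:]);print("px",m)
    t,s=m0.t,m0.s
    # barrel-top centre: per-camera pixel offset from screws, angle per camera from image-plane fit
    p=m0.r.x;pt=m0.pts(p)
    off=[(np.array(o)-proj(c,pt[:4])).mean(0) for c,o in((t,m0.ts),(s,m0.ss))]
    for lab,mm in(("start",(m0.tw,m0.sw)),("now",m)):
        for name,c,o,q in(("top",t,off[0],mm[0]),("side",s,off[1],mm[1])):
            def e(v):
                P=Rr.from_euler("z",p[3]).apply([[v[1]*np.cos(v[0]),v[1]*np.sin(v[0]),.122]])+[p[0],p[1],p[2]]
                return (proj(c,P)+o-q).ravel()
            r=least_squares(e,[.3,.019]);print(lab,name,r.x.round(3))
E
python3 m1.py 1 333.4 159.65 315.8 236.8
python3 - <<'E'
import numpy as np
a=np.load("top1.npz")["frame"];print(a[155:165,327:340].min(2));print((a[155:165,327:340,2].astype(int)-a[155:165,327:340,1]))
b=np.load("side1.npz")["frame"];print(b[230:243,306:322].min(2))
E
```

```text
px (array([334.61694651, 158.13783678]), array([318.64102564, 238.67948718]))
start top [1.134 0.019]
start side [1.051 0.017]
now top [-0.026  0.023]
now side [-0.196  0.023]
[[ 87  91 165 182 181 187 183 181 175 175 180 179 177]
 [ 32  62  75 165 185 186 184 178 175 179 180 180 179]
 [ 19  28  22  45  92 134 172 176 178 181 181 179 182]
 [ 26  22  19  27  43  84 128 168 181 181 181 182 181]
 [ 20  20  20  19  20 152 169 120 166 181 179 181 182]
 [ 12  20  20  14  38 157 146  67  43 161 181 182 183]
 [ 34  33  25  24  29  38  34  22  20  44 129 176 184]
 [ 22  30  31  24  25  23  36  21  13  18  54 103 137]
 [ 24  34  37  37  27  20  14  25  15  15  40  50 118]
 [ 40  42  40  42  41  29  22  15  35  23  19  21  83]]
[[ 7  6 11  9  8  5  7  9 10  8  9 10  9]
 [ 3  4  6  8  6  4  7  9 10  9 10 10  9]
 [-1  0  0  2 35 43 18 10  8  9 11  9 10]
 [ 1  0  2  1 36 71 50 17  8 10 11 11  9]
 [ 1  2  2  2  7  1  3  4  9 10  9  9  9]
 [ 1  0 -1  0  2 -2 -1  0  3 10 10  9  8]
 [ 0  0 -1 -1  1  0  1  2  2  4  9  9  7]
 [ 2  2 -1 -2  2  1  1  1  1  1  4 10  8]
 [ 5  6  6  5  2  1  2  1 -1  4  3  7
[... 219 characters left out ...]
  19  20  21  18  22  20  27]
 [ 23  25  23  24  22  25  21  19  19  21  25  26  28  26  30  35]
 [ 28  28  26  27  26  27  24  21  23  29  34  40  42  40  42  47]
 [ 28  30  27  28  26  24  30  28  33  45  53  56  55  58  60  68]
 [ 29  29  30  27  27  24  25  30  42  62  71  69  70  74  82  89]
 [ 29  29  30  27  27  25  27  30  41  57  68  70  78  91 100 105]
 [ 29  30  30  28  28  25  27  29  34  42  46  62  81  98 109 109]
 [ 28  29  25  29  27  27  24  27  28  28  33  57  84 104 109 111]
 [ 27  25  26  27  25  23  25  27  25  21  27  58  89 105 110 111]
 [ 26  24  26  23  24  21  25  25  24  21  31  61  93 107 110 112]
 [ 24  23  26  23  24  21  21  23  20  23  34  64  92 107 111 109]]
```

```bash
cat > m2.py <<'E'
from m1 import *
t,s=m0.t,m0.s;p=m0.r.x
def solve(D,qs):
    "D: barrel turn per view (rad, clockwise) and marks per view: [(top,side)]"
    def P(th):return Rr.from_euler("z",p[3]).apply([[.019*np.cos(th),.019*np.sin(th),.1225]])+p[:3]
    for name,c,i in(("top",t,0),("side",s,1)):
        def e(v):return np.r_[np.concatenate([(proj(c,P(v[0]-d))+v[1:3]-q[i]).ravel() for d,q in zip(D,qs)])/.3,v[1:3]/1.0]
        r=least_squares(e,[1.1,0,0]);print(name,"th0 %.3f now %.3f"%(r.x[0],r.x[0]-D[-1]),r.x[1:].round(2),(r.fun*.3).round(2))
if __name__=="__main__":
    solve([0,1.009],[(m0.tw,m0.sw),(np.array([332.6,159.5]),np.array([316.3,236.2]))])
E
python3 m2.py; python3 -c "
import numpy as np
a=np.load('top0.npz')['frame'];print(a[156:165,318:330].min(2))
b=np.load('side0.npz')['frame'];print(b[225:235,303:317].min(2))"
```

```text
top th0 1.097 now 0.088 [-0.42  1.01] [ 0.14 -0.02 -0.1  -0.07 -0.13  0.3 ]
side th0 1.117 now 0.108 [0.25 0.62] [-0.05 -0.24  0.02  0.18  0.07  0.19]
[[134  74  42  32  16   9  12   9  18  22  46  56]
 [ 29  14  10  14  14  16  11  10  16  12  17  16]
 [  6   6  16  15  14  15  16  14  14  15  14  13]
 [ 24  18  16  18  17  59  47  17  10  12  12  10]
 [ 17  14  13  16  70 121 105  43   8  12  15  17]
 [ 16  16  17  13  18  86  74  34  23  22  16  15]
 [ 17  10   9  10  11  38  29  21  24  26  19  20]
 [ 17  19  11  13  13  22  21  14  11  14  20  20]
 [  9  25  18  12  23  22  15  20  27  28  28  28]]
[[20 22 21 23 21 20 24 22 23 24 22 23 20 22]
 [22 19 21 20 21 21 20 24 21 20 22 21 21 23]
 [21 23 20 22 16 23 26 26 23 21 19 21 20 20]
 [22 19 21 19 24 29 37 38 29 23 22 19 21 16]
 [23 23 22 18 27 40 54 52 39 26 20 18 19 20]
 [22 22 24 24 27 37 55 54 41 25 22 20 18 20]
 [22 23 26 23 27 32 44 41 31 24 20 21 19 20]
 [24 28 24 25 23 27 28 30 25 23 22 20 22 24]
 [27 24 28 29 24 21 23 26 22 23 23 22 27 34]
 [31 29 28 28 27 27 26 26 22 23 21 21 30 45]]
```

>>> play_rows:
  moves:
    - [[-1,0.6,0],0,1]
    - [[-1,0.6,0],0,1]
    - [[-1,0.6,0],0,1]
    - [[-1,0.6,0],0,1]
    - [[-1,0.6,0],0,1]
    - [[-1,0.6,0],0,1]
    - [[-1,0.6,0],0,1]
    - [[-1,0.6,0],0,1]

```text
clock: 9.07
tcp_pos: [0.5992, -0.0745, 0.1872]
ee_rot: [-3.142, 0.0, 1.04]
wrist_force: [0.1, 0.8, -0.6]
width: 0.0916
gripper_force: 0.0
```

>>> play_rows:
  moves:
    - [[0,0,1],0,1]
    - [[0,0,1],0,1]
    - [[0,0,1],0,1]
    - [[0,0,1],0,1]
    - [[0,0,0],0,-1]
    - [[0,0,0],0,-1]
    - [[0,0,0],0,-1]
    - [[0,0,0],0,-1]

```text
clock: 9.73
tcp_pos: [0.6004, -0.0729, 0.109]
ee_rot: [3.139, -0.001, 1.041]
wrist_force: [0.5, 0.9, 0.1]
width: 0.0695
gripper_force: 0.0
```

>>> play_rows:
  moves:
    - [[0,0,0],0,-1]
    - [[0,0,0],0,-1]
    - [[0,0,0],0.2,-1]
    - [[0,0,0],0.4,-1]
    - [[0,0,0],0.2,-1]
    - [[0,0,0],0,-1]
    - [[0,0,0],0,-1]
    - [[0,0,0],0,-1]

```text
clock: 10.4
tcp_pos: [0.5993, -0.0724, 0.1078]
ee_rot: [-3.141, -0.0, 0.945]
wrist_force: [-3.1, 1.6, 5.2]
width: 0.039
gripper_force: 30.0
```

>>> play_rows:
  moves:
    - [[0,0,0],0.2,-1]
    - [[0,0,0],0.4,-1]
    - [[0,0,0],0.15,-1]
    - [[0,0,0],0,-1]
    - [[0,0,0],0,-1]
    - [[0,0,0],0,1]
    - [[0,0,0],0,1]
    - [[0,0,0],0,1]

```text
clock: 11.07
tcp_pos: [0.5998, -0.0727, 0.1072]
ee_rot: [3.141, -0.0, 0.854]
wrist_force: [0.9, -0.4, -0.4]
width: 0.0548
gripper_force: 0.0
```

>>> play_rows:
  moves:
    - [[0,0,0],0,1]
    - [[0,0,-1],0,1]
    - [[0,0,-1],0,1]
    - [[0,0,-1],0,1]
    - [[0,0,-1],0,1]
    - [[1,-0.75,0],0,1]
    - [[1,-0.75,0],0,1]
    - [[1,-0.75,0],0,1]

```text
clock: 11.73
tcp_pos: [0.6052, 0.0026, 0.1877]
ee_rot: [3.141, -0.001, 0.853]
wrist_force: [0.6, 0.1, -0.7]
width: 0.0916
gripper_force: 0.0
```

>>> play_rows:
  moves:
    - [[1,-0.75,0],0,1]
    - [[1,-0.75,0],0,1]
    - [[1,-0.75,0],0,1]
    - [[1,-0.75,0],0,1]
    - [[1,-0.75,0],0,1]
    - [[0,0,0],0,1]
    - [[0,0,0],0,1]
    - [[0,0,0],0,1]

```text
clock: 12.4
tcp_pos: [0.614, 0.1264, 0.1872]
ee_rot: [3.141, 0.0, 0.855]
wrist_force: [-0.0, -0.2, -0.8]
width: 0.092
gripper_force: 0.0
```

```bash
python3 - <<'E'
from cell import *
import numpy as np
c=camera("side");b=camera("top");np.savez("top2.npz",**b);np.savez("side2.npz",**c)
s=state();print(s["tcp_pos"],s["ee_rot"])
a=b["frame"];print(a[155:165,327:342].min(2));print((a[155:165,327:342,2].astype(int)-a[155:165,327:342,1]))
b=c["frame"];print(b[230:243,306:322].min(2))
E
```

```text
[0.61403932 0.12576207 0.18733267] [3.14144771e+00 2.61733210e-04 8.53534467e-01]
[[ 87  92 165 182 183 186 184 180 176 175 181 180 179 179 182]
 [ 34  66  77 164 186 186 184 179 177 180 181 180 180 180 181]
 [ 19  28  22  39  92 135 172 175 178 180 183 179 182 183 183]
 [ 34  26  21  24  28  31 118 167 180 182 181 180 180 182 183]
 [ 20  19  20  19  19  22 155 177 181 181 179 181 182 182 184]
 [ 21  23  22  15   9  78 162 148  79 160 181 181 183 182 184]
 [ 33  28  25  25  37  31  95  69  28  46 130 175 183 183 183]
 [ 30  36  34  27  23  24  40  21  15  20  37 100 136 177 183]
 [ 24  35  40  42  33  27  20  27  23  20  37  50 119 112 137]
 [ 41  40  42  42  43  33  23  14  34  21  20  23  83 146 151]]
[[ 6  7 10  9  9  5  7  9 10 10  9  9  9  9 10]
 [ 2  6  5  9  5  4  6  9 10 10  9  9 10  9 10]
 [ 1  2 -1  2 34 42 18  9  8  9 11  9 10  9  8]
 [ 1  0  2  0 31 90 50 16  9  9 11 10 10  8  8]
 [ 2  2  3  3  4 11 -1  0  8 11  9  9  8  8  8]
 [ 1  2 -1  0  1  1 -1 -1  2 10 10  8  8  8  7]
 [ 1 -1 -1  0  0 -1  1  1  1  2  8  8  9  7  8]
 [ 1  0  1  3  1  0  0  1  2  3  4 10  7  7  8]
 [ 
[... 265 characters left out ...]
  19  23  22  23  25  25  31]
 [ 28  22  24  27  26  26  25  21  20  25  32  41  43  44  45  46]
 [ 27  29  27  28  28  26  24  21  21  28  45  66  74  72  73  74]
 [ 26  29  28  29  26  26  27  30  28  37  58  84  94  96  97  96]
 [ 27  27  28  30  30  25  25  29  35  53  68  87 101 105 106 107]
 [ 27  31  29  29  26  25  25  28  46  65  76  90 101 108 108 110]
 [ 29  29  31  28  26  25  25  27  42  59  73  84  99 107 112 111]
 [ 28  28  29  27  25  26  24  26  32  41  48  67  92 105 110 111]
 [ 26  26  27  27  22  24  26  24  28  23  37  59  88 106 110 113]
 [ 26  27  25  24  27  25  26  22  22  24  32  61  89 107 110 112]
 [ 26  24  23  25  26  24  24  22  19  21  33  62  93 104 111 110]]
```

```bash
python3 - <<'E'
from m2 import *
A=np.array
for d in(1.05,1.1,1.15):
    print(d);solve([0,1.009,d],[(m0.tw,m0.sw),(A([332.6,159.5]),A([316.3,236.2])),(A([333.4,159.9]),A([316.4,237.0]))])
a=np.load("top2.npz")["frame"][145:180,308:348]
f=np.load("top1.npz")["frame"][145:180,308:348]
g=lambda x:cv2.resize(x,(400,350),interpolation=cv2.INTER_NEAREST)
cv2.imwrite("pics/g4.png",np.hstack([g(f),g(a)]))
E
```

```text
1.05
top th0 1.078 now 0.028 [-0.4  1.1] [ 0.31 -0.04  0.08  0.08 -0.36 -0.15 -0.12  0.33]
side th0 1.113 now 0.063 [0.25 0.69] [-0.01 -0.16  0.02  0.28 -0.04 -0.18  0.07  0.21]
1.1
top th0 1.092 now -0.008 [-0.43  1.04] [ 0.18 -0.02 -0.06 -0.03 -0.08 -0.04 -0.13  0.31]
side th0 1.120 now 0.020 [0.27 0.6 ] [-0.06 -0.28  0.04  0.14  0.    0.09  0.08  0.18]
1.15
top th0 1.106 now -0.044 [-0.45  0.98] [ 0.05 -0.01 -0.21 -0.15  0.2   0.07 -0.13  0.29]
side th0 1.127 now -0.023 [0.3  0.51] [-0.11 -0.39  0.06 -0.01  0.03  0.35  0.09  0.15]
```

View pics/g4.png

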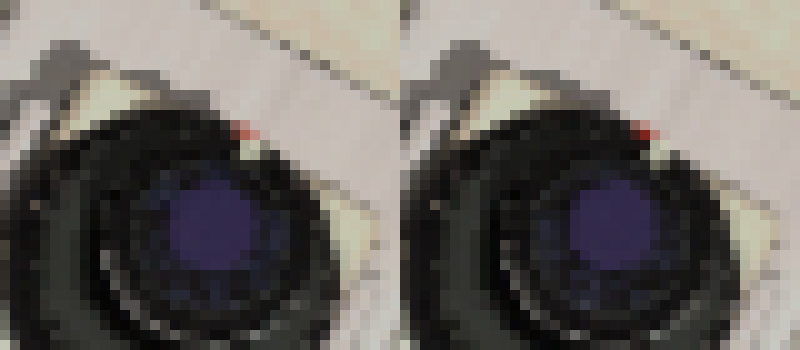

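The crop pair shows the white mark moved to about pixel (333.4,159.9), beside the red index. The barrel residual is about 0.00 to 0.02 rad. Next is the ring.

>>> play_rows:
  moves:
    - [[-1,0.75,0],0,1]
    - [[-1,0.75,0],0,1]
    - [[-1,0.75,0],0,1]
    - [[-1,0.75,0],0,1]
    - [[-1,0.75,0],0,1]
    - [[-1,0.75,0],0,1]
    - [[-1,0.75,0],0,1]
    - [[-1,0.75,0],0,1]

```text
clock: 13.17
tcp_pos: [0.599, -0.075, 0.1876]
ee_rot: [3.141, -0.0, 0.853]
wrist_force: [0.8, -0.5, 0.6]
width: 0.0918
gripper_force: 0.0
```

>>> play_rows:
  moves:
    - [[0,0,0],-0.95,1]
    - [[0,0,0],-0.95,1]
    - [[0,0,0],-0.95,1]
    - [[0,0,0],-0.95,1]
    - [[0,0,0],-0.95,1]
    - [[0,0,0],-0.95,1]
    - [[0,0,0],-0.95,1]
    - [[0,0,0],-0.95,1]

```text
clock: 13.83
tcp_pos: [0.5992, -0.0739, 0.1875]
ee_rot: [3.142, 0.0, 1.771]
wrist_force: [-0.4, 0.6, 0.7]
width: 0.092
gripper_force: 0.0
```

>>> play_rows:
  moves:
    - [[0,0,0],-0.95,1]
    - [[0,0,0],-0.95,1]
    - [[0,0,0],-0.95,1]
    - [[0,0,0],0,1]
    - [[0,0,0.8],0,1]
    - [[0,0,0.8],0,1]
    - [[0,0,0.8],0,1]
    - [[0,0,0.8],0,1]

```text
clock: 14.5
tcp_pos: [0.5993, -0.0734, 0.1229]
ee_rot: [3.141, 0.0, 2.104]
wrist_force: [-0.8, 1.2, 0.5]
width: 0.0922
gripper_force: 0.0
```

>>> play_rows:
  moves:
    - [[0,0,0.8],0,1]
    - [[0,0,0.6],0,1]
    - [[0,0,0.2],0,1]
    - [[0,0,0],0,1]
    - [[0,0,0],0,1]
    - [[0,0,0],0,1]
    - [[0,0,0],0,1]
    - [[0,0,0],0,1]

```text
clock: 15.17
tcp_pos: [0.5999, -0.0727, 0.0923]
ee_rot: [3.14, 0.001, 2.108]
wrist_force: [-0.1, 0.6, 0.1]
width: 0.0916
gripper_force: 0.0
```

>>> play_rows:
  moves:
    - [[0,0,0.07],0,-1]
    - [[0,0,0],0,-1]
    - [[0,0,0],0,-1]
    - [[0,0,0],0,-1]
    - [[0,0,0],0,-1]
    - [[0,0,0],0,-1]
    - [[0,0,0],0,-1]
    - [[0,0,0],0,-1]

```text
clock: 15.83
tcp_pos: [0.5995, -0.0726, 0.09]
ee_rot: [3.142, -0.0, 2.109]
wrist_force: [0.3, 0.6, 1.4]
width: 0.0432
gripper_force: 0.0
```

```bash
cat > st.py <<'E'
from cell import *
s=state();print(round(s['clock'],2),s['tcp_pos'].round(4),s['ee_rot'].round(4),'w',round(s['width'],4),s['wrist_force'].round(1),s['moment'].round(3),s['gripper_force'],'q6',s['q'][5].round(3),s['joint_efforts'].round(3)[5])
E
python3 st.py
```

```text
15.83 [ 0.5995 -0.0726  0.09  ] [ 3.1415e+00 -1.0000e-04  2.1087e+00] w 0.0432 [0.3 0.6 1.4] [-0.086 -0.039 -0.054] 0.0 q6 -0.785 0.0
```

```bash
python3 - <<'E'
from cell import *
import cv2
c=camera("side");print(state()["width"],state()["gripper_force"],state()["tcp_pos"])
cv2.imwrite("pics/g5.png",cv2.convertScaleAbs(cv2.resize(c["frame"][202:302,240:340],(600,600),interpolation=cv2.INTER_CUBIC),alpha=1.8,beta=20))
E
```

```text
0.04134393657444092 30.00112473964691 [ 0.5995586  -0.07249148  0.09003853]
```

View pics/g5.png

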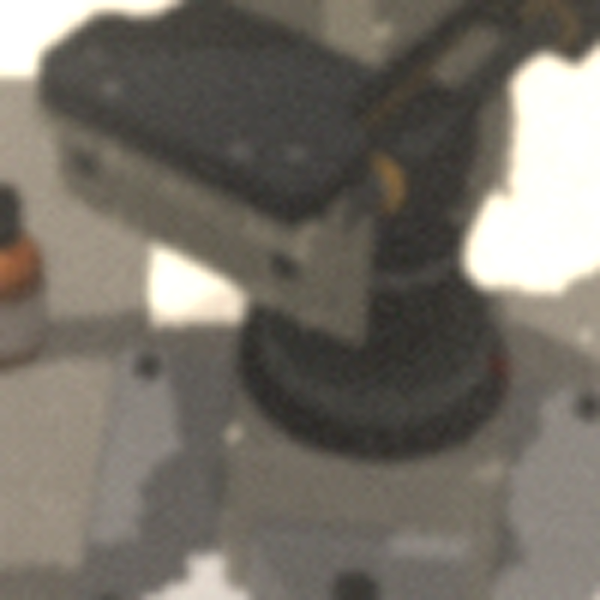

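```bash
python3 - <<'E'
from fit import *
c=dict(np.load("side0.npz"))
y=np.array([.859,.513]);x=np.array([-.513,.859]);o=np.array([.5996,-.0725])
for z in(.071,.076,.089,.095):
  for r in(.0206,.0300,.0395):
    for w in(-.0095,.0095):
      p=o-r*y+w*x;u=(proj(c,[[*p,z]])[0]-[240,202])*6;print(z,r,w,u.round())
# ring outline silhouettes
for z,r in((.075,.03),(.089,.03),(.071,.036),(.123,.021)):
  a=np.linspace(0,6.28,60);P=np.c_[o[0]+r*np.cos(a),o[1]+r*np.sin(a),np.full(60,z)];u=(proj(c,P)-[240,202])*6
  print("circ",z,r,u.min(0).round(),u.max(0).round())
E
```

```text
0.071 0.0206 -0.0095 [356. 415.]
0.071 0.0206 0.0095 [295. 382.]
0.071 0.03 -0.0095 [335. 436.]
0.071 0.03 0.0095 [274. 402.]
0.071 0.0395 -0.0095 [314. 458.]
0.071 0.0395 0.0095 [253. 423.]
0.076 0.0206 -0.0095 [357. 401.]
0.076 0.0206 0.0095 [296. 368.]
0.076 0.03 -0.0095 [336. 422.]
0.076 0.03 0.0095 [275. 389.]
0.076 0.0395 -0.0095 [315. 444.]
0.076 0.0395 0.0095 [253. 410.]
0.089 0.0206 -0.0095 [360. 365.]
0.089 0.0206 0.0095 [298. 332.]
0.089 0.03 -0.0095 [339. 386.]
0.089 0.03 0.0095 [277. 352.]
0.089 0.0395 -0.0095 [317. 407.]
0.089 0.0395 0.0095 [255. 373.]
0.095 0.0206 -0.0095 [361. 348.]
0.095 0.0206 0.0095 [299. 315.]
0.095 0.03 -0.0095 [340. 368.]
0.095 0.03 0.0095 [278. 335.]
0.095 0.0395 -0.0095 [319. 390.]
0.095 0.0395 0.0095 [256. 356.]
circ 0.075 0.03 [257. 267.] [484. 427.]
circ 0.089 0.03 [258. 228.] [489. 387.]
circ 0.071 0.036 [233. 263.] [506. 456.]
circ 0.123 0.021 [299. 153.] [465. 262.]
```

The crop shows the beige finger part ending at about (362,345), beside the barrel, with the ring's grey band unbroken. So the fingers appear to have closed on the barrel and not on the ring. I'll check this numerically before moving.

```bash
python3 st.py; python3 - <<'E'
from cell import *
import numpy as np
c=camera("side");np.savez("side3.npz",**c)
a=np.load("side2.npz")["frame"].astype(int).sum(2);b=c["frame"].astype(int).sum(2)
np.set_printoptions(linewidth=250)
print("before");print(a[246:278:1,278:326:2]);print("now");print(b[246:278:1,278:326:2])
E
```

```text
15.88 [ 0.5996 -0.0725  0.09  ] [3.1413 0.     2.1088] w 0.0413 [-0.4 -0.1 -0.6] [-0.009  0.03  -0.029] 30.00112473964691 q6 -0.785 -0.003
before
[[368 368 356 339 238 118  67  74 132 130  88  93  71  54  71  70  86  89 114 114 301 366 367 364]
 [375 369 348 307 170 103  65  65 101 128 118 122  91  91  92  85 116 101  91  92 259 355 368 366]
 [370 360 340 273 132  96  63  56  67  94 119 130 110 132 131 100 122  85  69  73 183 328 364 370]
 [369 351 341 238 109  95  64  55  65  65  75  98 107 126 126  94  93  76  61  72 133 272 349 369]
 [372 337 330 199 103  90  61  60  59  57  64  66  76  89  92  77  62  64  60  62  96 212 332 358]
 [362 328 317 171 108  94  63  51  59  55  60  56  61  70  66  59  65  60  62  67  82 171 306 343]
 [359 316 261 136  98  83  64  61  54  55  57  56  55  59  53  56  53  61  60  73  81 143 280 323]
 [360 289 191 110 108  99  74  60  42  53  61  52  61  67  66  59  63  55  61  71  74 115 266 314]
 [363 258 124 107 102  98  72  60  60  62  55  63  57  56  59  54  58  60  65  74  81 101 249 309]
 [356 233  95 107 100 101  81  59  59  51  58  58  58  64  51  
[... 4687 characters left out ...]
6 116]
 [124 129 120  80  46  40  37  48  60  59  70  72  70  72  81  75  67  66  57  57  58  57 104 127]
 [143 146 129  99  64  31  47  39  52  50  64  52  63  67  68  60  65  53  52  56  62  77 114 127]
 [188 169 136 115  87  56  44  48  48  52  45  47  51  56  61  53  55  59  55  60  63 108 131 131]
 [203 165 131 127 110  75  62  45  40  48  45  50  62  48  62  49  52  56  57  63  84 115 138 131]
 [180 155 131 139 126 113  74  56  49  55  53  53  46  45  57  50  49  61  66  75 103 130 132 132]
 [146 144 135 142 139 126 107  78  58  51  40  50  44  51  61  48  52  60  77 106 123 130 139 133]
 [134 149 138 146 142 145 134 115  85  76  69  57  52  48  62  62  73  86 109 115 138 136 145 136]]
```

>>> play_rows:
  moves:
    - [[0,0,0],0,0.6]
    - [[0,0,0],0,0.6]
    - [[0,0,0],0,0.6]
    - [[0,0,0],0,0.6]
    - [[0,0,0],0,0.6]
    - [[0,0,0],0,0.6]
    - [[0,0,0],0,0.6]
    - [[0,0,0],0,0.6]

```text
clock: 16.6
tcp_pos: [0.5995, -0.0725, 0.09]
ee_rot: [3.142, -0.0, 2.109]
wrist_force: [0.2, -0.1, -0.2]
width: 0.0734
gripper_force: 0.0
```

```bash
python3 st.py; python3 - <<'E'
from cell import *
import cv2,numpy as np
c=camera("side");b=camera("top");np.savez("side4.npz",**c)
g=lambda x,al:cv2.convertScaleAbs(cv2.resize(x,(800,600),interpolation=cv2.INTER_CUBIC),alpha=al,beta=0)
cv2.imwrite("pics/g6.png",g(c["frame"][210:285,250:350],4.5))
E
```

```text
16.6 [ 0.5995 -0.0725  0.09  ] [ 3.1415 -0.      2.1089] w 0.0734 [ 0.2 -0.1 -0.2] [-0.071 -0.021 -0.03 ] 0.0 q6 -0.785 -0.0
```

View pics/g6.png

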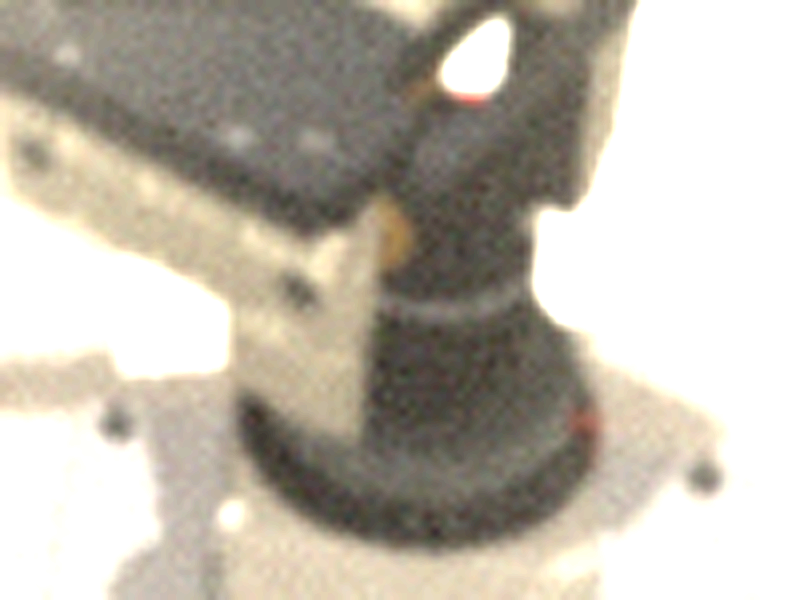

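The view shows the beige fingertip's lower corner at (360,440), i.e. pixel (295,265). That fits a fingertip near z ≈ 95 mm, well above the ring. I'll go down in small steps and watch the force.

>>> play_rows:
  moves:
    - [[0,0,0.05],0,0.6]
    - [[0,0,0.05],0,0.6]
    - [[0,0,0.05],0,0.6]
    - [[0,0,0.05],0,0.6]
    - [[0,0,0],0,-1]
    - [[0,0,0],0,-1]
    - [[0,0,0],0,-1]
    - [[0,0,0],0,-1]

```text
clock: 17.37
tcp_pos: [0.5995, -0.0725, 0.0861]
ee_rot: [3.141, 0.0, 2.109]
wrist_force: [0.1, 0.3, 0.5]
width: 0.0515
gripper_force: 0.0
```

The fingers passed over the ring again, so their true tips are higher than stated. I'll check the gripper body's height against the image before going lower.

```bash
python3 - <<'E'
from fit import *
c=dict(np.load("side0.npz"))
y=np.array([.859,.513]);x=np.array([-.513,.859]);o=np.array([.5996,-.0725])
for r in(.085,.095):
 for z in(.142,.152,.162,.172):
  u=[proj(c,[[*(o-r*y+w*x),z]])[0].round(1).tolist() for w in(-.0375,0,.0375)];print(r,z,u)
# check with the retreat frame side1: fingertips at pose (.5974,.1152,.187), yaw 1.04, open .0915
o=np.array([.5974,.1152]);y=np.array([.862,-.506]);x=np.array([.506,.862])
for z in(.173,.193):
  print("tip",z,[proj(c,[[*(o+s*.046*y+w*x),z]])[0].round(1).tolist() for s in(-1,1) for w in(-.0095,.0095)])
f=np.load("side1.npz")["frame"][130:230,220:370]
cv2.imwrite("pics/g7.png",cv2.convertScaleAbs(cv2.resize(f,(800,533),interpolation=cv2.INTER_CUBIC),alpha=2.2))
E
```

```text
0.085 0.142 [[292.8, 270.5], [269.9, 257.9], [248.6, 246.1]]
0.085 0.152 [[293.1, 265.0], [270.0, 252.4], [248.4, 240.7]]
0.085 0.162 [[293.5, 259.4], [270.1, 246.8], [248.3, 235.2]]
0.085 0.172 [[293.9, 253.6], [270.2, 241.1], [248.2, 229.6]]
0.095 0.142 [[288.3, 275.0], [265.3, 262.0], [243.9, 249.9]]
0.095 0.152 [[288.7, 269.4], [265.4, 256.5], [243.8, 244.5]]
0.095 0.162 [[289.0, 263.7], [265.5, 250.9], [243.6, 239.0]]
0.095 0.172 [[289.4, 257.9], [265.5, 245.2], [243.4, 233.4]]
tip 0.173 [[233.0, 152.2], [235.3, 147.3], [283.5, 156.5], [284.7, 151.4]]
tip 0.193 [[232.6, 142.3], [234.9, 137.6], [283.9, 146.4], [285.1, 141.5]]
```

View pics/g7.png

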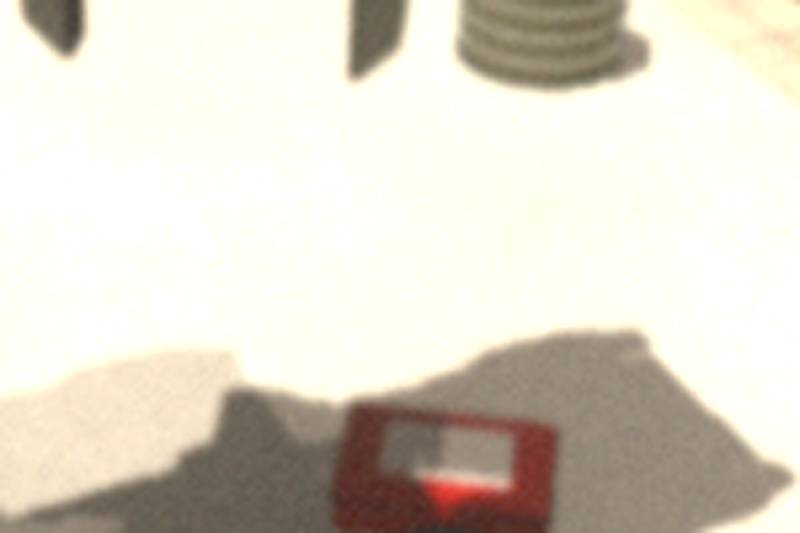

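The retreat frame shows fingertips at (70,55) and (352,78), i.e. pixels (233,140) and (286,145). Those lie about 7 mm above the reported TCP, and the body is correspondingly higher. So the tool really sits about 20 mm above what is stated, and I can go down further, in stages.

>>> play_rows:
  moves:
    - [[0,0,0],0,0.6]
    - [[0,0,0],0,0.6]
    - [[0,0,0],0,0.6]
    - [[0,0,0],0,0.6]
    - [[0,0,0],0,0.6]
    - [[0,0,0],0,0.6]
    - [[0,0,0.1],0,0.6]
    - [[0,0,0.1],0,0.6]

```text
clock: 18.03
tcp_pos: [0.5995, -0.0725, 0.0819]
ee_rot: [3.141, 0.0, 2.109]
wrist_force: [-0.3, -0.2, -0.2]
width: 0.0733
gripper_force: 0.0
```

>>> play_rows:
  moves:
    - [[0,0,0.1],0,0.6]
    - [[0,0,0.1],0,0.6]
    - [[0,0,0],0,0.6]
    - [[0,0,0],0,-1]
    - [[0,0,0],0,-1]
    - [[0,0,0],0,-1]
    - [[0,0,0],0,-1]
    - [[0,0,0],0,-1]

```text
clock: 18.7
tcp_pos: [0.5997, -0.0727, 0.0785]
ee_rot: [3.141, 0.001, 2.109]
wrist_force: [-0.8, -0.0, 2.6]
width: 0.0445
gripper_force: 1.4
```

```bash
python3 st.py
```

```text
18.7 [ 0.5997 -0.0727  0.0785] [3.1410e+00 6.0000e-04 2.1088e+00] w 0.0445 [-0.8 -0.   2.6] [-0.185  0.108 -0.03 ] 1.449497318790236 q6 -0.785 -0.001
```

>>> play_rows:
  moves:
    - [[0,0,-0.1],0,0.6]
    - [[0,0,0],0,0.6]
    - [[0,0,0],0,0.6]
    - [[0,0,0],0,0.6]
    - [[0,0,0],0,0.6]
    - [[0,0,0],0,0.6]
    - [[0,0,0.1],0,0.6]
    - [[0,0,0.1],0,0.6]

```text
clock: 19.37
tcp_pos: [0.5995, -0.0725, 0.0759]
ee_rot: [3.141, 0.0, 2.109]
wrist_force: [-0.3, 1.0, 0.7]
width: 0.0733
gripper_force: 0.0
```

>>> play_rows:
  moves:
    - [[0,0,0.1],0,0.6]
    - [[0,0,0.1],0,0.6]
    - [[0,0,0],0,0.6]
    - [[0,0,0],0,-1]
    - [[0,0,0],0,-1]
    - [[0,0,0],0,-1]
    - [[0,0,0],0,-1]
    - [[0,0,0],0,-1]

```text
clock: 20.03
tcp_pos: [0.5996, -0.0725, 0.0721]
ee_rot: [3.141, 0.0, 2.109]
wrist_force: [0.6, 0.7, -0.5]
width: 0.0589
gripper_force: 30.0
```

```bash
python3 st.py
```

```text
20.03 [ 0.5996 -0.0725  0.0721] [3.1412e+00 1.0000e-04 2.1088e+00] w 0.0589 [ 0.6  0.7 -0.5] [-0.078 -0.084  0.012] 29.99980866909027 q6 -0.785 -0.001
```

The ring is now gripped (width 58.9 mm, 30 N). I'll turn it clockwise in felt steps.

>>> play_rows:
  moves:
    - [[0,0,0.003],0.3,-1]
    - [[0,0,0.005],0.5,-1]
    - [[0,0,0.005],0.5,-1]
    - [[0,0,0.002],0.2,-1]
    - [[0,0,0],0,-1]
    - [[0,0,0.002],0.17,-1]
    - [[0,0,0],0,-1]
    - [[0,0,0],0,-1]

```text
clock: 20.7
tcp_pos: [0.5995, -0.0726, 0.0718]
ee_rot: [3.141, 0.0, 1.909]
wrist_force: [0.3, -0.2, 1.3]
width: 0.0588
gripper_force: 30.0
```

```bash
python3 st.py
```

```text
20.7 [ 0.5995 -0.0726  0.0718] [3.1414 0.     1.9089] w 0.0588 [ 0.3 -0.2  1.3] [-0.029  0.084  0.035] 30.000119805336 q6 -0.586 0.084
```

>>> play_rows:
  moves:
    - [[0,0,0.003],0.3,-1]
    - [[0,0,0.005],0.5,-1]
    - [[0,0,0.005],0.5,-1]
    - [[0,0,0.002],0.2,-1]
    - [[0,0,0],0,-1]
    - [[0,0,0.002],0.17,-1]
    - [[0,0,0],0,-1]
    - [[0,0,0],0,-1]

```text
clock: 21.37
tcp_pos: [0.5994, -0.0726, 0.0714]
ee_rot: [3.142, 0.0, 1.709]
wrist_force: [-0.9, -1.1, 2.5]
width: 0.0587
gripper_force: 30.0
```

```bash
python3 st.py
```

```text
21.37 [ 0.5994 -0.0726  0.0714] [3.1415 0.     1.7086] w 0.0587 [-0.9 -1.1  2.5] [-0.169  0.193  0.034] 30.000539124011993 q6 -0.385 0.083
```

>>> play_rows:
  moves:
    - [[0,0,0.003],0.3,-1]
    - [[0,0,0.005],0.5,-1]
    - [[0,0,0.005],0.5,-1]
    - [[0,0,0.002],0.2,-1]
    - [[0,0,0],0,-1]
    - [[0,0,0.002],0.17,-1]
    - [[0,0,0],0,-1]
    - [[0,0,0],0,-1]

```text
clock: 22.03
tcp_pos: [0.5993, -0.0726, 0.0711]
ee_rot: [-3.141, -0.0, 1.508]
wrist_force: [-2.8, -0.6, 2.9]
width: 0.0588
gripper_force: 30.0
```

```bash
python3 st.py
```

```text
22.03 [ 0.5993 -0.0726  0.0711] [-3.1414 -0.      1.5083] w 0.0588 [-2.8 -0.6  2.9] [-0.173  0.506  0.011] 30.000925362110138 q6 -0.185 0.081
```

>>> play_rows:
  moves:
    - [[0,0,0.003],0.3,-1]
    - [[0,0,0.005],0.5,-1]
    - [[0,0,0.002],0.2,-1]
    - [[0,0,0],0,-1]
    - [[0,0,0],0,-1]
    - [[0,0,0.002],0.17,-1]
    - [[0,0,0],0,-1]
    - [[0,0,0],0,-1]

```text
clock: 22.7
tcp_pos: [0.5993, -0.0725, 0.0708]
ee_rot: [-3.141, 0.0, 1.367]
wrist_force: [-3.7, -1.0, 5.1]
width: 0.0586
gripper_force: 30.0
```

```bash
python3 st.py
```

```text
22.7 [ 0.5993 -0.0725  0.0708] [-3.1413  0.      1.3674] w 0.0586 [-3.7 -1.   5.1] [-0.207  0.717  0.067] 30.000979006290436 q6 -0.044 0.067
```

>>> play_rows:
  moves:
    - [[0,0,0],0,1]
    - [[0,0,0],0,1]
    - [[0,0,0],0,1]
    - [[0,0,0],0,1]
    - [[0,0,-1],0,1]
    - [[0,0,-1],0,1]
    - [[0,0,-1],0,1]
    - [[0,0,-1],0,1]

```text
clock: 23.37
tcp_pos: [0.5995, -0.0724, 0.1514]
ee_rot: [-3.141, -0.0, 1.367]
wrist_force: [-0.1, -0.7, -0.3]
width: 0.0918
gripper_force: 0.0
```

>>> play_rows:
  moves:
    - [[1,-0.2,-0.5],0,1]
    - [[1,-0.2,-0.5],0,1]
    - [[1,-0.2,0],0,1]
    - [[1,-0.2,0],0,1]
    - [[1,-0.2,0],0,1]
    - [[1,-0.2,0],0,1]
    - [[1,-0.2,0],0,1]
    - [[1,-0.2,0],0,1]

```text
clock: 24.03
tcp_pos: [0.6005, 0.0918, 0.1706]
ee_rot: [3.142, -0.0, 1.367]
wrist_force: [0.5, 1.3, 0.4]
width: 0.0921
gripper_force: 0.0
```

>>> play_rows:
  moves:
    - [[1,-0.2,0],0,1]
    - [[1,-0.2,0],0,1]
    - [[0,0,0],-0.5,1]
    - [[0,0,0],0,1]
    - [[0,0,0],0,1]
    - [[0,0,0],0,1]
    - [[0,0,0],0,1]
    - [[0,0,0],0,1]

```text
clock: 24.7
tcp_pos: [0.6008, 0.1308, 0.1708]
ee_rot: [3.142, -0.0, 1.426]
wrist_force: [-0.3, 0.6, 0.3]
width: 0.0917
gripper_force: 0.0
```

```bash
python3 - <<'E'
from cell import *
import numpy as np
c=camera("side");b=camera("top");np.savez("top5.npz",**b);np.savez("side5.npz",**c)
s=state();print(s["tcp_pos"],s["ee_rot"])
np.set_printoptions(linewidth=200)
for f in("2","5"):
    a=np.load(f"top{f}.npz")["frame"];print(a[157:163,329:338].min(2));d=np.load(f"side{f}.npz")["frame"];print(d[232:241,312:320].min(2))
E
```

```text
[0.60080279 0.13093653 0.17079635] [ 3.14150000e+00 -6.46372539e-05  1.42611706e+00]
[[ 22  39  92 135 172 175 178 180 183]
 [ 21  24  28  31 118 167 180 182 181]
 [ 20  19  19  22 155 177 181 181 179]
 [ 22  15   9  78 162 148  79 160 181]
 [ 25  25  37  31  95  69  28  46 130]
 [ 34  27  23  24  40  21  15  20  37]]
[[ 19  19  19  19  23  22  23  25]
 [ 25  21  20  25  32  41  43  44]
 [ 24  21  21  28  45  66  74  72]
 [ 27  30  28  37  58  84  94  96]
 [ 25  29  35  53  68  87 101 105]
 [ 25  28  46  65  76  90 101 108]
 [ 25  27  42  59  73  84  99 107]
 [ 24  26  32  41  48  67  92 105]
 [ 26  24  28  23  37  59  88 106]]
[[ 20  39  91 132 171 174 175 178 179]
 [ 19  19  20  25 116 166 178 179 178]
 [ 21  18  18  15 151 175 178 178 176]
 [ 21  10  12  77 159 145  78 158 177]
 [ 25  20  36  32  94  68  30  43 128]
 [ 32  27  24  24  39  21  14  20  37]]
[[ 21  22  21  24  27  26  27  23]
 [ 26  23  23  28  38  43  41  43]
 [ 27  26  25  31  51  68  73  72]
 [ 28  26  29  41  62  84  95  98]
 [ 26  28  36  52  70  90 100 107]
 [ 26  30  46  63  78  91 104 108]
 [ 25  30  43  62  70  82 100 109]
 [ 27  25  32  40  49  68  93 105]
 [ 27  25  24  27  33  60  90 106]]
```

The mark's pixels are unchanged, so the barrel is still on the index. Next I'll go back and tighten.

>>> play_rows:
  moves:
    - [[-1,0.14,0],0,1]
    - [[-1,0.14,0],0,1]
    - [[-1,0.14,0],0,1]
    - [[-1,0.14,0],0,1]
    - [[-1,0.14,0],0,1]
    - [[-1,0.14,0],0,1]
    - [[-1,0.14,0],0,1]
    - [[-1,0.14,0],0,1]

```text
clock: 25.47
tcp_pos: [0.5999, -0.0314, 0.1709]
ee_rot: [3.141, -0.0, 1.427]
wrist_force: [0.8, 0.0, -0.8]
width: 0.0917
gripper_force: 0.0
```

>>> play_rows:
  moves:
    - [[-1,0.14,0],0,1]
    - [[-1,0.14,0],0,1]
    - [[-0.08,0,0],0,1]
    - [[0,0,0],0,1]
    - [[0,0,0],0,1]
    - [[0,0,0.8],0,1]
    - [[0,0,0.8],0,1]
    - [[0,0,0],0,1]

```text
clock: 26.13
tcp_pos: [0.5978, -0.0704, 0.1359]
ee_rot: [-3.136, -0.001, 1.428]
wrist_force: [-0.0, 0.6, -0.7]
width: 0.0919
gripper_force: 0.0
```

>>> play_rows:
  moves:
    - [[0,0,0.8],0,1]
    - [[0,0,0.8],0,1]
    - [[0,0,0.8],0,1]
    - [[0,0,0.6],0,1]
    - [[0,0,0.3],0,1]
    - [[0,0,0.1],0,0.6]
    - [[0,0,0],0,0.6]
    - [[0,0,0],0,0.6]

```text
clock: 26.8
tcp_pos: [0.6002, -0.0719, 0.0717]
ee_rot: [3.14, 0.0, 1.428]
wrist_force: [0.5, 0.7, 0.4]
width: 0.0767
gripper_force: 0.0
```

>>> play_rows:
  moves:
    - [[0,0,0],0,-1]
    - [[0,0,0],0,-1]
    - [[0,0,0],0,-1]
    - [[0,0,0],0,-1]
    - [[0,0,0],0,-1]
    - [[0,0,0],0,-1]
    - [[0,0,0],0,-1]
    - [[0,0,0],0,-1]

```text
clock: 27.47
tcp_pos: [0.5994, -0.0721, 0.0714]
ee_rot: [-3.141, -0.0, 1.427]
wrist_force: [-2.9, 0.4, 5.9]
width: 0.0584
gripper_force: 30.0
```

```bash
python3 st.py
```

```text
27.47 [ 0.5994 -0.0721  0.0714] [-3.1415 -0.      1.4272] w 0.0584 [-2.9  0.4  5.9] [0.036 0.651 0.041] 30.001037120819092 q6 -0.103 0.001
```

>>> play_rows:
  moves:
    - [[0,0,0.003],0.3,-1]
    - [[0,0,0.004],0.4,-1]
    - [[0,0,0],0,-1]
    - [[0,0,0],0,-1]
    - [[0,0,0.002],0.17,-1]
    - [[0,0,0],0,-1]
    - [[0,0,0],0,-1]
    - [[0,0,0],0,-1]

```text
clock: 28.13
tcp_pos: [0.5994, -0.0721, 0.0712]
ee_rot: [-3.141, -0.0, 1.323]
wrist_force: [-3.9, -0.3, 6.4]
width: 0.0585
gripper_force: 30.0
```

```bash
python3 st.py
```

```text
28.13 [ 0.5994 -0.0721  0.0712] [-3.1415 -0.      1.3228] w 0.0585 [-3.9 -0.3  6.4] [0.076 0.733 0.029] 30.001236498355865 q6 0.001 0.024
```

>>> play_rows:
  moves:
    - [[0,0,0.003],0.3,-1]
    - [[0,0,0.004],0.4,-1]
    - [[0,0,0],0,-1]
    - [[0,0,0],0,-1]
    - [[0,0,0.002],0.17,-1]
    - [[0,0,0],0,-1]
    - [[0,0,0],0,-1]
    - [[0,0,0],0,-1]

```text
clock: 28.8
tcp_pos: [0.5994, -0.0721, 0.071]
ee_rot: [-3.141, 0.0, 1.218]
wrist_force: [-2.8, 1.5, 6.8]
width: 0.0582
gripper_force: 30.0
```

```bash
python3 st.py
```

```text
28.8 [ 0.5994 -0.0721  0.071 ] [-3.1415  0.      1.2185] w 0.0582 [-2.8  1.5  6.8] [ 0.023  0.709 -0.012] 30.001109540462494 q6 0.106 0.039
```

>>> play_rows:
  moves:
    - [[0,0,0.003],0.3,-1]
    - [[0,0,0.004],0.4,-1]
    - [[0,0,0],0,-1]
    - [[0,0,0],0,-1]
    - [[0,0,0.002],0.17,-1]
    - [[0,0,0],0,-1]
    - [[0,0,0],0,-1]
    - [[0,0,0],0,-1]

```text
clock: 29.47
tcp_pos: [0.5994, -0.0721, 0.0709]
ee_rot: [-3.142, 0.0, 1.114]
wrist_force: [-3.5, 1.2, 6.5]
width: 0.0584
gripper_force: 30.0
```

```bash
python3 st.py
```

```text
29.47 [ 0.5994 -0.0721  0.0709] [-3.1415  0.      1.1141] w 0.0584 [-3.5  1.2  6.5] [0.026 0.802 0.098] 30.001278519630432 q6 0.21 0.075
```

>>> play_rows:
  moves:
    - [[0,0,0.003],0.3,-1]
    - [[0,0,0.004],0.4,-1]
    - [[0,0,0],0,-1]
    - [[0,0,0],0,-1]
    - [[0,0,0.002],0.17,-1]
    - [[0,0,0],0,-1]
    - [[0,0,0],0,-1]
    - [[0,0,0],0,-1]

```text
clock: 30.13
tcp_pos: [0.5994, -0.0721, 0.0708]
ee_rot: [3.142, 0.0, 1.01]
wrist_force: [-3.9, 0.8, 5.9]
width: 0.0589
gripper_force: 30.0
```

```bash
cat > st2.py <<'E'
from cell import *
import numpy as np
m=[];e=[]
for i in range(5):
    s=state();m.append(s['moment'][2]);e.append(s['joint_efforts'][5]);camera("side")
print('yaw',s['ee_rot'][2].round(4),'mz',np.round(m,3),np.mean(m).round(3),'e6',np.round(e,3),'F',s['wrist_force'].round(1),'w',s['width'].__round__(4))
E
python3 st2.py
```

```text
yaw 1.0099 mz [0.127 0.138 0.133 0.135 0.13 ] 0.133 e6 [0.116 0.114 0.114 0.114 0.114] F [-4.5  0.7  6.9] w 0.0586
```

>>> play_rows:
  moves:
    - [[0,0,0.003],0.3,-1]
    - [[0,0,0.004],0.4,-1]
    - [[0,0,0],0,-1]
    - [[0,0,0],0,-1]
    - [[0,0,0.002],0.17,-1]
    - [[0,0,0],0,-1]
    - [[0,0,0],0,-1]
    - [[0,0,0],0,-1]

```text
clock: 31.05
tcp_pos: [0.5994, -0.0721, 0.0707]
ee_rot: [3.142, 0.0, 0.906]
wrist_force: [-2.5, 0.8, 7.4]
width: 0.0586
gripper_force: 30.0
```

```bash
python3 st2.py
```

```text
yaw 0.9055 mz [0.12  0.067 0.136 0.134 0.135] 0.118 e6 [0.135 0.133 0.133 0.133 0.133] F [-3.9  1.1  7. ] w 0.0587
```

>>> play_rows:
  moves:
    - [[0,0,0.003],0.3,-1]
    - [[0,0,0.004],0.4,-1]
    - [[0,0,0],0,-1]
    - [[0,0,0],0,-1]
    - [[0,0,0.002],0.17,-1]
    - [[0,0,0],0,-1]
    - [[0,0,0],0,-1]
    - [[0,0,0],0,-1]

```text
clock: 31.97
tcp_pos: [0.5994, -0.0721, 0.0705]
ee_rot: [3.141, 0.0, 0.801]
wrist_force: [-4.3, -0.1, 7.2]
width: 0.0582
gripper_force: 30.0
```

```bash
python3 st2.py
```

```text
yaw 0.8013 mz [0.201 0.211 0.204 0.176 0.156] 0.19 e6 [0.197 0.196 0.195 0.195 0.195] F [-4.1  0.9  7.6] w 0.0588
```

>>> play_rows:
  moves:
    - [[0,0,0.003],0.25,-1]
    - [[0,0,0.002],0.2,-1]
    - [[0,0,0],0,-1]
    - [[0,0,0],0,-1]
    - [[0,0,0.002],0.17,-1]
    - [[0,0,0],0,-1]
    - [[0,0,0],0,-1]
    - [[0,0,0],0,-1]

```text
clock: 32.88
tcp_pos: [0.5994, -0.0721, 0.0705]
ee_rot: [3.141, 0.0, 0.727]
wrist_force: [-4.7, -0.0, 7.4]
width: 0.0592
gripper_force: 30.0
```

```bash
python3 st2.py
```

```text
yaw 0.727 mz [0.29  0.272 0.192 0.283 0.24 ] 0.255 e6 [0.26  0.259 0.259 0.259 0.259] F [-5.   1.   8.8] w 0.0591
```

The torque is now about 0.26 Nm, so clamping is about 35 N. I'll release and check.

>>> play_rows:
  moves:
    - [[0,0,0],0,1]
    - [[0,0,0],0,1]
    - [[0,0,0],0,1]
    - [[0,0,0],0,1]
    - [[0,0,-0.8],0,1]
    - [[0,0,-1],0,1]
    - [[0,0,-1],0,1]
    - [[0,0,-1],0,1]

```text
clock: 33.8
tcp_pos: [0.5995, -0.0721, 0.146]
ee_rot: [-3.141, 0.0, 0.726]
wrist_force: [-0.4, 0.5, -0.9]
width: 0.0915
gripper_force: 0.0
```

>>> play_rows:
  moves:
    - [[0,0,-1],0,1]
    - [[1,-0.9,0],0,1]
    - [[1,-0.9,0],0,1]
    - [[1,-0.9,0],0,1]
    - [[1,-0.9,0],0,1]
    - [[1,-0.9,0],0,1]
    - [[1,-0.9,0],0,1]
    - [[1,-0.9,0],0,1]

```text
clock: 34.47
tcp_pos: [0.6206, 0.1164, 0.1653]
ee_rot: [-3.141, -0.0, 0.726]
wrist_force: [1.1, 0.0, 0.2]
width: 0.0919
gripper_force: 0.0
```

>>> play_rows:
  moves:
    - [[1,-0.9,0],0,1]
    - [[0,0,0],0,1]
    - [[0,0,0],0,1]
    - [[0,0,0],0,1]
    - [[0,0,0],0,1]
    - [[0,0,0],0,1]
    - [[0,0,0],0,1]
    - [[0,0,0],0,1]

```text
clock: 35.13
tcp_pos: [0.6236, 0.141, 0.1657]
ee_rot: [3.142, -0.0, 0.725]
wrist_force: [-0.1, 0.3, 0.6]
width: 0.0918
gripper_force: 0.0
```

```bash
python3 - <<'E'
from cell import *
import numpy as np
c=camera("side");b=camera("top");np.savez("top6.npz",**b);np.savez("side6.npz",**c)
s=state();print(s["tcp_pos"],s["clock"])
for f in("5","6"):
    a=np.load(f"top{f}.npz")["frame"];print(a[157:163,329:338].min(2));d=np.load(f"side{f}.npz")["frame"];print(d[232:241,312:320].min(2))
E
```

```text
[0.62360696 0.14134404 0.165609  ] 35.2333
[[ 20  39  91 132 171 174 175 178 179]
 [ 19  19  20  25 116 166 178 179 178]
 [ 21  18  18  15 151 175 178 178 176]
 [ 21  10  12  77 159 145  78 158 177]
 [ 25  20  36  32  94  68  30  43 128]
 [ 32  27  24  24  39  21  14  20  37]]
[[ 21  22  21  24  27  26  27  23]
 [ 26  23  23  28  38  43  41  43]
 [ 27  26  25  31  51  68  73  72]
 [ 28  26  29  41  62  84  95  98]
 [ 26  28  36  52  70  90 100 107]
 [ 26  30  46  63  78  91 104 108]
 [ 25  30  43  62  70  82 100 109]
 [ 27  25  32  40  49  68  93 105]
 [ 27  25  24  27  33  60  90 106]]
[[ 17  41  91 133 172 176 177 181 181]
 [ 20  17  22  24  86 161 181 182 181]
 [ 19  20  18  15 123 139 174 180 179]
 [ 20  14  12  79 162 144  77 161 180]
 [ 31  29  43  31  94  75  33  43 129]
 [ 30  26  30  23  40  23  16  19  37]]
[[ 20  21  19  25  22  26  25  26]
 [ 22  20  23  27  38  42  43  44]
 [ 24  22  21  33  52  67  73  75]
 [ 26  24  26  35  57  83  96  96]
 [ 26  28  35  47  67  88 100 106]
 [ 27  27  43  61  74  91 102 108]
 [ 26  29  41  59  73  85 100 109]
 [ 24  26  33  41  52  68  93 105]
 [ 25  27  25  29  36  61  90 106]]
```

The mark stayed in place to within sub-pixel changes. The ring is tight, the arm is clear of the camera, and 35 s have passed, so I'll hand in.

```bash
python3 -c "
from cell import *
print(sign_off())"
```

```text
the job is handed in; nothing more can be done
None
```

Handed in at about 35 s: the white line is on the index to within about 0.02 rad by the images, the lock ring is tightened to roughly 35 N (estimated from the felt torque of 0.26 Nm), and the lens is released with the arm clear; I did not re-check the small things on the bench afterwards, but the tool never came near their height.

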